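Load, slide and clamp the drilling tray

ROBOT

A 6-joint arm with a two-finger parallel gripper is mounted at the origin on the work surface. World frame = base frame: x ahead of the robot, y to its left, z up, the work surface at z = 0. Lengths are in m, angles in rad, forces in N, time in s.
With the tool pointing down it reaches from about 0.25 to 0.775 m from the base axis. Payload 4 kg.
Tool frame: the origin (TCP) lies on the centre line of the jaws, within the pads' length; the fingertips stand robot.tips_ahead ahead of it and the grasp point (between the pads) lies 8 mm behind it (robot.tips_ahead is the distance from the TCP to the fingertips, in m); z points along the fingers, y is the line along which they close (so a half turn about z gives the same grasp; the last joint's range is limited). The gripper opens to 94 mm and grips with 3 to 60 N. Pads are 16 mm wide; open, the fingers measure 119 mm over their backs; the gripper's body (75 mm by 177 mm) begins 78 mm behind the grasp point.
Start: joints at [-1.35, 0.087, 1.371, -0, 1.684, -0.103], TCP at [0.175, -0.521, 0.217] pointing down, gripper open.
Joint ranges: [-3.1, 3.1], [-0.76, 2.03], [0.27, 2.55], [-1.08, 4.22], [0.17, 2.65], [-2.57, 2.57]. Speed limits (rad/s): [2.79, 2.79, 3.14, 3.14, 3.14, 3.14].

INTERFACE

Orientations are given as [roll, pitch, yaw] about the fixed x, y, z axes, in that order (R = Rz(yaw) Ry(pitch) Rx(roll)).
In Python, from bench import robot, snapshot, close_job, spotter gives the robot as it stands. The module is installed in compiled form; this text tells all that it offers.
- The arm moves only by the tool servo_tool, never from a script. Its argument "commands" is one flat list of numbers, 7 for each row, row after row: the shift along the tool's x, y, z in m, then the turn, a rotation vector about the tool's x, y, z in degrees, then the finger opening in m, from 0 to 0.094. In form: [x, y, z, ax, ay, az, grip, x, y, z, ax, ay, az, grip, ...]. A call has 1 to 10 rows; each row is the pose to reach, as a shift and turn from the pose commanded when the call began, along the tool's axes at that moment; what a row does not reach only later rows make up. A row lasts 1/8 s, in which the tool goes at most 62.5 mm and 10.7 degrees, less where a joint would pass 70% of its speed; a pose out of reach is approached as far as the arm can. A call with a gripper value outside its range is refused whole. The fingers move at their own pace and stop on an object; the grip force is fixed at half the most. Time passes only in rows, so rows that repeat a pose let the fingers close. It gives the time, the measured TCP pose, the force, the opening and the grip force at its end, in the units of the state.
- robot.get_obs(): the state, without advancing time (a new reading comes with each control period).
- snapshot(name): name is "scene" or "top" or "wrist"; returns a dict with "img" (480x640x3 uint8, blue, green, red), "camera_matrix" (3x3 intrinsics, pixels), "k1" (the pictures are not rectified: a ray, as slopes to the right and down, at radius r is drawn at 1 + k1 r^2 times it, then the intrinsics apply), "extrinsics" (4x4, takes a point from camera to world coordinates); the wrist camera has in their place "hand_eye" (4x4, takes a point from camera to tool coordinates, whose origin is the TCP and whose axes are the flange's). Camera axes: x right, y down, z forward; pixel columns grow to the right and rows downward; lengths in m; the calibration is good to about 2 mm. A picture is of the moment at which its call begins: read the wrist's pose just before it. There is no depth.
- close_job(): hands the job in; it is judged then, once.
Trained networks look in a picture, given as the dict that the camera call returned (one of the last four; its "shot" number tells which), for a name from the list of things; names that differ only in an ending like _2 or _b are one class to them, and where a whole thing is asked for, a point or a joint stands for the part that bears it (a point fixed in the world has none). Each returns a list of dicts, best first, with "conf" (0 to 1); they miss things now and then, are a little off and sometimes report something else, mostly with a low value. They report only what shows in the picture. A call takes as long as a camera call.
- spotter.trace(name, picture): "region" (480x640 bool, what is visible of it) and "box" ([left, top, width, height] in pixels, round what is visible of it).
The state is a dict: "time": time; "joint_positions": joint angles; "qvel": joint speeds; "joint_torque": joint torques, N m; "tool_pos": TCP position; "ee_rot": TCP orientation; "wrist_force": force on the tool from outside, world axes, zero at the start; "wrist_torque": the same for the moment, N m; "width": finger opening in m; "finger_force": force on a finger pad.
Only numpy, scipy, OpenCV 4.12 (cv2) and the standard library are available. Lean on these libraries where they do the work, as an engineer would, in place of code of your own. Each camera call takes 0.05 s, during which the arm holds its last target. There are 200 camera calls.

TASK

Get the table buttons ready for drilling: clear the drilled test offcuts out of the tray into the scrap box, and lay every table button lying about flat in a pocket of the tray, one to a pocket and all with their tongues towards the fence, while the tray stays at the loading marks. Then slide the loaded tray along the fence, without lifting it off the bench and keeping it up against the fence, until its middle line is in line with the centre mark at the clamp, and turn the clamp knob clockwise until it clicks over and stays closed. Leave the other things on the bench where they are.

Things in the scene. Friction and masses are not known exactly. Their poses are not given: they have to be found in the camera images.
- tray: Loose plywood drilling tray, 0.7 kg. Origin under the middle of its 80 (x) by 216 (y) mm pocket block; x to the fence. Four pockets, centres x = 0, y = -84, -28, 28, 84 mm, 68 (x) by 36 (y) inside, floor 5 mm up, walls 16 high, 6 thick (20 between pockets). A metal lip, 16 high, reaches x = +54. Slide it by the grip at y = -135: 20 (x) by 36 (y), top 60 mm up. Line mid-front.
- mark_load: Loading position: white painted lines on the bench, where the tray stands at the start; left or right of the other one. Origin on the bench where the tray's origin is then; axes as the tray's. The fixed aluminium fence, 20 mm wide, 560 long, 12 high, runs along y behind both positions; its near face, along which the tray's lip slides, is at x = +56 mm here.
- mark_clamp: Drilling position: the same painted lines (corners and a centre line) with the clamp behind the fence. Origin on the bench where the tray's origin belongs when it stands there against the fence; axes as the tray's. 180 mm from mark_load along the fence.
- clamp (a joint): Angle q of the clamp's bar knob: 0 open, 1.3 rad closed (steel arm over the tray's lip), growing clockwise seen from above, with stops at both. A spring (up to 0.12 N m) turns it back to 0 until about 0.65 rad, past which it snaps over to 1.3 and stays there. The bar's direction (to the arm's end) is at angle pi + 1.3 - q, anticlockwise from mark_clamp's x axis.
- clamp_grip (a point): Point on the clamp knob's axis, 50 mm above the bench, at the height to grip. Black bar 44 mm long, 14 thick, top 66 mm above the bench, on a 38 mm disc with its top at 32 mm; below it the clamp arm, 14 mm wide, reaches 55 mm from the axis, 22 to 28 mm above the bench.
- scrap_box: Open grey plastic box for offcuts, 110 by 110 by 40 mm high, walls and floor 4 mm, fixed; origin at the centre of its underside.
- button1: Table button (tabletop fastener) of brown wood, 35 g: block 44 (x) by 28 (y) by 30 (z) mm with a tongue at one end, 16 long, 28 wide, 8 thick, flush with the underside. Origin on the underside, mid-length and mid-width of the whole; x points to the tongue: block from x = -30 to +14, tongue +14 to +30 mm. Lies underside down, turned any way. May be absent.
- button1_tongue (a point): Tip of button1's tongue, 4 mm above its underside.
- button2: Table button exactly like button1. May be absent.
- button2_tongue (a point): Tip of button2's tongue, 4 mm above its underside.
- button3: Table button exactly like button1. May be absent.
- button3_tongue (a point): Tip of button3's tongue, 4 mm above its underside.
- button4: Table button exactly like button1. May be absent.
- button4_tongue (a point): Tip of button4's tongue, 4 mm above its underside.
- button5: Table button exactly like button1. May be absent.
- button5_tongue (a point): Tip of button5's tongue, 4 mm above its underside.
- offcut1: Drilled test offcut left in a tray pocket, with no tongue: wooden block 44 (x) by 26 (y) by 26 (z) mm, 30 g, dark hole on top; origin at the centre of its underside. May be absent.
- offcut2: Drilled test offcut left in a tray pocket, with no tongue: wooden block 44 (x) by 26 (y) by 26 (z) mm, 30 g, dark hole on top; origin at the centre of its underside. May be absent.
- screw_jar: Small lidded screw jar, 40 mm across, 50 mm high; a bystander, to be left alone.
- tape_roll: Roll of paper tape lying flat, 52 mm across, 19 mm high; a bystander, to be left alone.
- screwdriver: Screwdriver lying on the bench, origin under its middle; a bystander, to be left alone.
- pencil: Pencil lying on the bench, 150 mm long; a bystander, to be left alone.
- glue_bottle: White glue bottle, 56 mm across, 150 mm high; a bystander, to be left alone.
- spray_can: Metal spray can, 66 mm across, 190 mm high; a bystander, to be left alone.

How it is judged:
On the way, in this order (a step that is already met when the one before it is completed fails the run):
1. every button lies flat in a pocket with its tongue towards the fence and the offcuts are in the scrap box, the tray still at the loading marks (within 40 mm along the fence) (x of each of button1_tongue, button2_tongue, button3_tongue, button4_tongue, button5_tongue in the frame of tray above 0.018 m and x of button1 in the frame of tray between -0.012 and 0.012 m and y of button1 in the frame of tray between -0.1 and 0.1 m and z of button1 in the frame of tray between 0.002 and 0.0085 m and angle between each of button1, button2, button3, button4, button5's own z axis and vertical below 0.1 rad and x of button2 in the frame of tray between -0.012 and 0.012 m and y of button2 in the frame of tray between -0.1 and 0.1 m and z of button2 in the frame of tray between 0.002 and 0.0085 m and x of button3 in the frame of tray between -0.012 and 0.012 m and y of button3 in the frame of tray between -0.1 and 0.1 m and z of button3 in the frame of tray between 0.002 and 0.0085 m and x of button4 in the frame of tray between -0.012 and 0.012 m and y of button4 in the frame of tray between -0.1 and 0.1 m and z of button4 in the frame of tray between 0.002 and 0.0085 m and x of button5 in the frame of tray between -0.012 and 0.012 m and y of button5 in the frame of tray between -0.1 and 0.1 m and z of button5 in the frame of tray between 0.002 and 0.0085 m and x of offcut1 in the frame of scrap_box between -0.055 and 0.055 m and y of offcut1 in the frame of scrap_box between -0.055 and 0.055 m and height (world z) of each of offcut1, offcut2 below 0.06 m and x of offcut2 in the frame of scrap_box between -0.055 and 0.055 m and y of offcut2 in the frame of scrap_box between -0.055 and 0.055 m and y of tray in the frame of mark_load between -0.04 and 0.04 m), for 0.2 s.
2. the tray stands at the clamp, within 10 mm along the fence, the clamp still open (y of tray in the frame of mark_clamp between -0.01 and 0.01 m and x of tray in the frame of mark_clamp between -0.012 and 0.012 m and angle between the x axis of tray and the x axis of mark_clamp, either way round below 0.07 rad and value of joint clamp below 0.4 rad), for 0.2 s.
3. the clamp has clicked past its detent (value of joint clamp above 1.1 rad), for 0.2 s.
At the end, for the whole second after the job is handed in: Every button lies flat (0.1 rad) on a pocket floor of the tray, tongue towards the fence; offcuts in the scrap box; tray at the clamp marks within 10 mm along and 12 mm across the fence, square within 0.07 rad; clamp past 1.15 rad; all at rest (x of each of button1_tongue, button2_tongue, button3_tongue, button4_tongue, button5_tongue in the frame of tray above 0.018 m and x of button1 in the frame of tray between -0.012 and 0.012 m and y of button1 in the frame of tray between -0.1 and 0.1 m and z of button1 in the frame of tray between 0.002 and 0.0085 m and angle between each of button1, button2, button3, button4, button5's own z axis and vertical below 0.1 rad and x of button2 in the frame of tray between -0.012 and 0.012 m and y of button2 in the frame of tray between -0.1 and 0.1 m and z of button2 in the frame of tray between 0.002 and 0.0085 m and x of button3 in the frame of tray between -0.012 and 0.012 m and y of button3 in the frame of tray between -0.1 and 0.1 m and z of button3 in the frame of tray between 0.002 and 0.0085 m and x of button4 in the frame of tray between -0.012 and 0.012 m and y of button4 in the frame of tray between -0.1 and 0.1 m and z of button4 in the frame of tray between 0.002 and 0.0085 m and x of button5 in the frame of tray between -0.012 and 0.012 m and y of button5 in the frame of tray between -0.1 and 0.1 m and z of button5 in the frame of tray between 0.002 and 0.0085 m and x of offcut1 in the frame of scrap_box between -0.055 and 0.055 m and y of offcut1 in the frame of scrap_box between -0.055 and 0.055 m and height (world z) of each of offcut1, offcut2 below 0.06 m and x of offcut2 in the frame of scrap_box between -0.055 and 0.055 m and y of offcut2 in the frame of scrap_box between -0.055 and 0.055 m and y of tray in the frame of mark_clamp between -0.01 and 0.01 m and x of tray in the frame of mark_clamp between -0.012 and 0.012 m and angle between the x axis of tray and the x axis of mark_clamp, either way round below 0.07 rad and value of joint clamp above 1.15 rad and linear speed of tray below 0.01 m/s and linear speed of each of button1, button2, button3, button4, button5, offcut1, offcut2 below 0.02 m/s); the robot touches nothing.
It fails at once if the tray is lifted or tipped (height (world z) of tray above 0.01 m or angle between tray's own z axis and vertical above 0.12 rad).
It fails at once if a bystander is moved more than 50 mm (distance of any of screw_jar, tape_roll, screwdriver, pencil, glue_bottle, spray_can from where it was at the start of the episode above 0.05 m).
Of button1, button2, button3, button4, button5 only 3 to 4 are there at a start; the rules pass over those that are not, and their reading is None.
Of offcut1, offcut2 only 1 to 2 are there at a start; the rules pass over those that are not, and their reading is None.
At some moment in a run one of button1, button2, button3, button4, button5 may be knocked a few centimetres aside while the robot is not near it.
It also fails if it takes over 210 s, if anything falls off the work surface, if the arm or the gripper's body presses on something with over 40 N, if the wrist force passes 120 N, or if a joint passes its speed limit or range.

## Working session

There is one attempt and no reset: what is moved stays moved. The work goes in short steps, Python scripts to look and compute and a tool call to move; the robot and the scene stay as the last step left them, time stands still between calls to the robot, and variables do not carry over. Pictures are saved under pics/ and viewed, at most 14 in all, crops included, and the job is handed in when it is done.

Besides the shell and the picture viewer there is one more tool, called after "Request:" by a JSON object that holds its "op" and its "data". servo_tool: Moves the arm, as the interface text tells. Its arguments: {"type":"object","properties":{"commands":{"type":"array","items":{"type":"number"}}},"required":["commands"]}

```bash
mkdir -p pics; cat > h.py <<'E'
import numpy as np, cv2
from scipy.spatial.transform import Rotation as R
from bench import robot, snapshot, spotter
def ext(s,o=None):
    if 'extrinsics' in s: return np.array(s['extrinsics'])
    T=np.eye(4);T[:3,:3]=R.from_euler('xyz',o['ee_rot']).as_matrix();T[:3,3]=o['tool_pos']
    return T@np.array(s['hand_eye'])
def px2w(s,uv,z,o=None):
    K=np.array(s['camera_matrix']);k=s['k1'];T=ext(s,o)
    uv=np.atleast_2d(uv).astype(float)
    d=np.c_[(uv[:,0]-K[0,2])/K[0,0],(uv[:,1]-K[1,2])/K[1,1]]
    u=cv2.undistortPoints(uv.reshape(-1,1,2),K,np.array([k,0,0,0.])).reshape(-1,2)
    r=np.c_[u,np.ones(len(u))]@T[:3,:3].T
    t=(z-T[2,3])/r[:,2]
    return T[:3,3]+r*t[:,None]
def w2px(s,P,o=None):
    T=np.linalg.inv(ext(s,o));P=np.atleast_2d(P).astype(float)
    return cv2.projectPoints(P,cv2.Rodrigues(T[:3,:3])[0],T[:3,3],np.array(s['camera_matrix']),np.array([s['k1'],0,0,0.]))[0].reshape(-1,2)
E
python3 - <<'E'
from h import *
o=robot.get_obs();print(o['time'],o['tool_pos'],o['ee_rot'],o['width'],robot.tips_ahead)
for n in ['scene','top']:
    s=snapshot(n);cv2.imwrite(f'pics/{n}0.png',s['img']);print(n,s['k1'],np.round(ext(s),3).tolist())
for c in ['tray','button1','offcut1','scrap_box','clamp','button1_tongue','screw_jar','tape_roll','screwdriver','pencil','glue_bottle','spray_can']:
    for r in spotter.trace(c,s):
        if r['conf']>.25:
            m=r['region'];ys,xs=np.nonzero(m);q=cv2.minAreaRect(np.c_[xs,ys].astype(np.float32))
            print(c,round(r['conf'],2),r['box'],np.round(px2w(s,[xs.mean(),ys.mean()],.0)[0,:2],3),np.round(q[0]),np.round(q[1]),round(q[2]))
E
```

```text
0.0 [ 0.17487093 -0.52091148  0.21530802] [-3.13939051e+00 -2.18139779e-04  3.23822657e-01] 0.09394331379845784 0.011
scene -0.012178175555166997 [[-0.037, 0.778, -0.628, 1.205], [0.999, 0.023, -0.031, 0.007], [-0.009, -0.628, -0.778, 0.826], [0.0, 0.0, 0.0, 1.0]]
top 0.06271576211863358 [[0.02, -0.997, 0.074, 0.485], [-1.0, -0.02, -0.001, -0.008], [0.003, -0.074, -0.997, 1.22], [0.0, 0.0, 0.0, 1.0]]
tray 0.87 [320.8, 219.4, 134.2, 54.0] [ 0.596 -0.131] [387. 243.] [137.  49.] 2
button1 0.96 [303.0, 308.1, 31.3, 32.5] [ 0.431 -0.002] [316. 324.] [15. 32.] 39
button1 0.67 [400.3, 309.6, 30.7, 24.3] [ 0.438 -0.203] [416. 322.] [31. 14.] 18
button1 0.63 [95.9, 313.5, 36.8, 25.9] [0.425 0.392] [117. 324.] [35. 20.] 27
button1 0.6 [483.8, 231.5, 64.4, 61.2] [ 0.565 -0.403] [517. 261.] [64. 58.] 6
offcut1 0.75 [383.2, 233.1, 11.1, 20.8] [ 0.594 -0.145] [388. 244.] [22. 14.] 90
offcut1 0.73 [351.5, 234.4, 14.6, 20.9] [ 0.591 -0.088] [360. 245.] [22. 13.] 90
scrap_box 0.6 [485.3, 233.1, 63.7, 62.8] [ 0.564 -0.402] [517. 261.] [64. 58.] 6
clamp 0.65 [273.6, 183.2, 42.0, 22.0] [0.689 0.056] [292. 195.] [40. 18.] 4
screw_jar 0.6 [253.7, 324.1, 19.7, 19.0] [0.409 0.104] [262. 334.] [20. 20.] 90
tape_roll 0.8 [351.7, 323.2, 25.9, 27.5] [ 0.41  -0.098] [364. 336.] [26. 25.] 90
screwdriver 0.84 [76.3, 211.2, 94.1, 45.0] [0.588 0.351] [122. 234.] [102.  13.] 22
pencil 0.55 [277.4, 146.1, 72.7, 11.7] [0.783 0.008] [314. 150.] [73.  6.] 4
glue_bottle 0.72 [484.1, 231.7, 63.9, 63.0] [ 0.565 -0.402] [517. 261.] [64. 58.] 6
glue_bottle 0.63 [320.1, 217.9, 135.3, 52.3] [ 0.596 -0.131] [387. 243.] [137.  47.] 2
spray_can 0.57 [154.9, 138.3, 54.3, 58.1] [0.745 0.277] [182. 165.] [65. 39.] 40
```

View pics/top0.png

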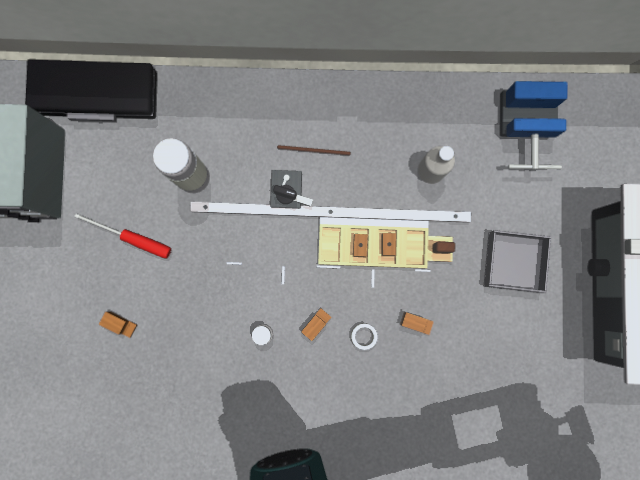

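View pics/scene0.png

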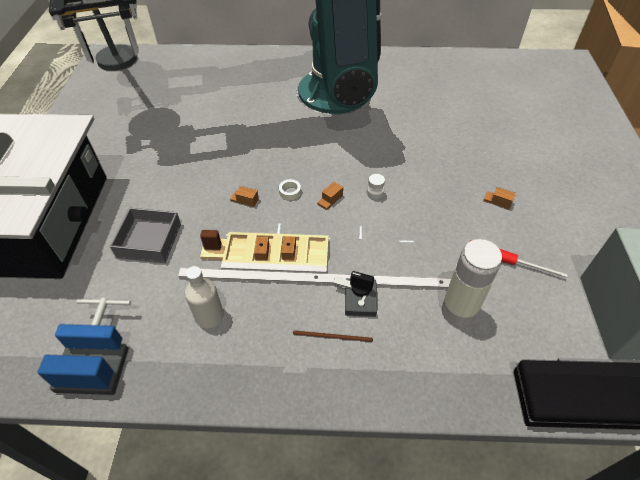

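The top view shows three buttons (316,324), (416,322) and (118,323). Two offcuts sit in the tray's middle pockets (360,245) and (388,244), and the scrap box is at (517,261). The clamp knob is at (287,192), to the left (+y) of the tray. The scene view shows no fourth button. I'll move over the tray for a close wrist view.

Request:
{"op": "servo_tool", "data": {"commands": [0.44,-0.295,-0.155,0,0,18.5,0.06,0.44,-0.295,-0.155,0,0,18.5,0.06,0.44,-0.295,-0.155,0,0,18.5,0.06,0.44,-0.295,-0.155,0,0,18.5,0.06,0.44,-0.295,-0.155,0,0,18.5,0.06,0.44,-0.295,-0.155,0,0,18.5,0.06,0.44,-0.295,-0.155,0,0,18.5,0.06,0.44,-0.295,-0.155,0,0,18.5,0.06,0.44,-0.295,-0.155,0,0,18.5,0.06,0.44,-0.295,-0.155,0,0,18.5,0.06]}}

```text
time: 1.95
tool_pos: [0.4999, -0.0993, 0.3722]
ee_rot: [3.141, -0.002, 0.007]
wrist_force: [-0.5, -0.4, -0.6]
width: 0.0601
finger_force: 0.0
```

```bash
python3 - <<'E'
from h import *
o=robot.get_obs();print(o['time'],o['tool_pos'],o['ee_rot'],o['width'])
s=snapshot('wrist');cv2.imwrite('pics/w1.png',s['img']);print(np.round(s['hand_eye'],3).tolist(),s['camera_matrix'])
import pickle;pickle.dump((s,o),open('w1.pkl','wb'))
for c in ['tray','button1','offcut1','scrap_box','clamp']:
    for r in spotter.trace(c,s):
        if r['conf']>.3:
            ys,xs=np.nonzero(r['region']);q=cv2.minAreaRect(np.c_[xs,ys].astype(np.float32))
            B=cv2.boxPoints(q);z={'button1':.02,'offcut1':.031,'tray':.016,'scrap_box':.04,'clamp':.066}[c]
            print(c,round(r['conf'],2),np.round(r['box']),np.round(px2w(s,B,z,o)[:,:2],3).tolist())
E
```

```text
1.95 [ 0.49988006 -0.09926861  0.37223213] [ 3.14148934e+00 -1.68348021e-03  6.59161470e-03] 0.06008295750823276
[[-0.001, -0.961, -0.278, 0.081], [1.0, -0.001, -0.001, -0.0], [0.0, -0.278, 0.961, -0.168], [0.0, 0.0, 0.0, 1.0]] [[350.77565651   0.         319.18549553]
 [  0.         350.77565651 241.89068638]
 [  0.           0.           1.        ]]
tray 0.86 [249.  96. 197.  72.] [[0.549, 0.001], [0.642, -0.006], [0.638, -0.273], [0.544, -0.28]]
tray 0.55 [167.  44.  72.  33.] [[0.69, 0.113], [0.72, 0.089], [0.675, 0.008], [0.644, 0.031]]
button1 0.97 [234. 221.  40.  40.] [[0.412, 0.029], [0.466, -0.013], [0.448, -0.035], [0.394, 0.007]]
button1 0.87 [  0. 231.  36.  27.] [[0.45, 0.385], [0.45, 0.336], [0.404, 0.346], [0.404, 0.397]]
button1 0.82 [363. 223.  38.  26.] [[0.431, -0.165], [0.462, -0.172], [0.445, -0.23], [0.413, -0.223]]
offcut1 0.92 [340. 119.  22.  35.] [[0.611, -0.127], [0.611, -0.154], [0.569, -0.156], [0.569, -0.128]]
offcut1 0.88 [299. 118.  24.  36.] [[0.565, -0.069], [0.611, -0.074], [0.609, -0.101], [0.563, -0.098]]
scrap_box 0.96 [473. 111. 108.  89.] [[0.513, -0.318], [0.623, -0.316], [0.609, -0.45], [0.498, -0.461]]
scrap_box 0.36 [237. 222.  40.  40.] [[0.419, 0.025], [0.47, -0.018], [0.452, -0.038], [0.401, 0.004]]
clamp 0.96 [165.  46.  75.  30.] [[0.68, 0.093], [0.707, 0.071], [0.666, -0.002], [0.637, 0.019]]
```

View pics/w1.png

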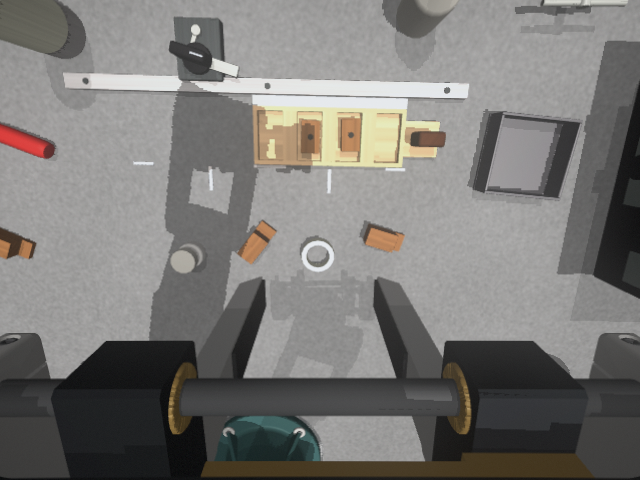

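The wrist view shows the tray at (253–440, 97–167) with offcuts at (311,137) and (350,134), and the box at (525,155). The buttons are at (257,241), (384,237) and (15,243), and the clamp at (198,55). I'll fit 3D box models to the masks in both views.

```bash
cat >> h.py <<'E'
from scipy.optimize import minimize
def box(x0,x1,y0,y1,z0,z1): return np.array([[x,y,z] for x in(x0,x1) for y in(y0,y1) for z in(z0,z1)])
M={'button1':[box(-.03,.014,-.014,.014,0,.03),box(.014,.03,-.014,.014,0,.008)],
 'offcut1':[box(-.022,.022,-.013,.013,.018,.031)],
 'tray':[box(-.04,.04,-.108,.108,0,.016),box(.04,.054,-.108,.108,0.014,.016),box(-.02,.02,-.153,-.108,0,.008),box(-.01,.01,-.153,-.117,0,.06)],
 'scrap_box':[box(-.055,.055,-.055,.055,0,.04)]}
def render(c,p,s,o,z0=0):
    im=np.zeros((480,640),np.uint8);a=p[2];Rz=np.array([[np.cos(a),-np.sin(a),0],[np.sin(a),np.cos(a),0],[0,0,1]])
    for b in M[c]:
        q=w2px(s,b@Rz.T+[p[0],p[1],z0],o);h=cv2.convexHull((q*16).astype(np.int32))
        m=np.zeros_like(im);cv2.fillConvexPoly(m,h,255,cv2.LINE_AA,4);im=np.maximum(im,m)
    return im/255.
def fit(c,m,s,o,z0=0,yaws=None):
    ys,xs=np.nonzero(m);g=px2w(s,[xs.mean(),ys.mean()],.012+z0,o)[0,:2]; m=m.astype(float);out=[]
    for y in (np.arange(-3,3.2,np.pi/6) if yaws is None else yaws):
        f=lambda p:1-np.minimum(r:=render(c,p,s,o,z0),m).sum()/np.maximum(r,m).sum()
        p0=np.r_[g,y];S=np.array([p0]+[p0+d for d in np.diag([.008,.008,.15])])
        r=minimize(f,p0,method='Nelder-Mead',options=dict(initial_simplex=S,xatol=2e-4,fatol=1e-4,maxiter=150));out.append((round(1-r.fun,3),np.round(r.x,4).tolist()))
    return sorted(out,reverse=True)
E
python3 - <<'E'
from h import *
import pickle
o=robot.get_obs();s=snapshot('wrist');t=snapshot('top')
pickle.dump((s,o),open('w1.pkl','wb'));pickle.dump(t,open('t1.pkl','wb'))
for n,s in(('wrist',s),('top',t)):
    for c in M:
        for r in spotter.trace(c,s):
            if r['conf']>.5:
                F=fit(c,r['region'],s,o,yaws=None if c=='button1' else [0])
                if c!='button1' : print(n,c,round(r['conf'],2),F[:1])
                else: print(n,c,round(r['conf'],2),F[0],next((f for f in F if np.cos(f[1][2]-F[0][1][2])<-.5),None))
    if n=='wrist': print('fence near',px2w(s,[[66,88],[468,97]],.012,o))
E
```

```text
wrist button1 0.92 (np.float64(0.948), [0.423, 0.3871, -1.9967]) (np.float64(0.845), [0.4232, 0.3872, 1.2063])
wrist button1 0.67 (np.float64(0.925), [0.4356, -0.2015, -1.8762]) (np.float64(0.821), [0.4372, -0.1962, 1.3594])
wrist button1 0.6 (np.float64(0.903), [0.4303, -0.0019, -0.6667]) (np.float64(0.871), [0.4275, 0.0001, 2.4881])
wrist offcut1 0.79 [(np.float64(0.897), [0.5865, -0.0861, -0.0362])]
wrist offcut1 0.64 [(np.float64(0.915), [0.5895, -0.1421, 0.0109])]
wrist tray 0.56 [(np.float64(0.842), [0.5864, -0.1133, -0.0131])]
wrist scrap_box 0.74 [(np.float64(0.968), [0.5599, -0.3928, -0.1])]
fence near [[ 0.64787707  0.24700174  0.012     ]
 [ 0.63544663 -0.31030817  0.012     ]]
top button1 0.91 (np.float64(0.886), [0.4318, -0.0021, 2.4661]) (np.float64(0.869), [0.4325, -0.0027, -0.6853])
top button1 0.69 (np.float64(0.886), [0.4246, 0.3827, -2.0231]) (np.float64(0.867), [0.426, 0.3866, 1.2083])
top button1 0.63 (np.float64(0.189), [0.4379, -0.1994, 4.4274]) (np.float64(0.177), [0.4344, -0.1971, 1.3255])
top offcut1 0.71 [(np.float64(0.67), [0.4232, 0.374, 1.1843])]
top offcut1 0.71 [(np.float64(0.334), [0.4068, -0.1095, -0.0581])]
top offcut1 0.62 [(np.float64(0.868), [0.5886, -0.0858, -0.037])]
top tray 0.55 [(np.float64(0.349), [0.5996, -0.0704, 0.1988])]
```

Request:
{"op": "servo_tool", "data": {"commands": [0.088,0.043,0.252,0,0,1,0.04,0.088,0.043,0.252,0,0,1,0.04,0.088,0.043,0.252,0,0,1,0.04,0.088,0.043,0.252,0,0,1,0.04,0.088,0.043,0.252,0,0,1,0.04,0.088,0.043,0.3,0,0,1,0.04,0.088,0.043,0.342,0,0,1,0.04,0.088,0.043,0.342,0,0,1,0.04,0.088,0.043,0.342,0,0,1,0.04,0.088,0.043,0.342,0,0,1,0.01]}}

```text
time: 4.0
tool_pos: [0.5872, -0.1449, 0.0312]
ee_rot: [3.141, -0.002, -0.016]
wrist_force: [-0.3, 0.0, 0.1]
width: 0.0333
finger_force: 0.0
```

Request:
{"op": "servo_tool", "data": {"commands": [0,0,0,0,0,0,0.01,0,0,0,0,0,0,0.01,0,0,0,0,0,0,0.01,0,0,-0.01,0,0,0,0.01,0,0,-0.05,0,0,0,0.01,0,0,-0.09,0,0,0,0.01]}}

```text
time: 4.75
tool_pos: [0.5856, -0.1446, 0.1196]
ee_rot: [-3.141, 0.002, -0.017]
wrist_force: [1.1, 0.1, -0.2]
width: 0.0259
finger_force: 30.0
```

Request:
{"op": "servo_tool", "data": {"commands": [-0.021,0.264,0,0,0,0,0.01,-0.021,0.264,0,0,0,0,0.01,-0.021,0.264,0,0,0,0,0.01,-0.021,0.264,0,0,0,0,0.01,-0.021,0.264,0,0,0,0,0.01,-0.021,0.264,0.04,0,0,0,0.01,-0.021,0.264,0.07,0,0,0,0.01,-0.021,0.264,0.07,0,0,0,0.032,-0.021,0.264,0.07,0,0,0,0.032,-0.021,0.264,0.01,0,0,0,0.032]}}

```text
time: 6.0
tool_pos: [0.5588, -0.4059, 0.1053]
ee_rot: [-3.135, 0.008, -0.016]
wrist_force: [0.5, -1.0, 0.4]
width: 0.0318
finger_force: 0.0
```

```bash
cat > rel.py <<'E'
import sys
from h import *
o=robot.get_obs();T=R.from_euler('xyz',o['ee_rot'])
for a in sys.argv[1:]:
    x,y,z,w=map(float,a.split(','));d=T.inv().apply(np.array([x,y,z])-o['tool_pos'])
    rv=(T.inv()*R.from_euler('xyz',[np.pi,0,w])).as_rotvec(degrees=True)
    print(np.round(d,4).tolist(),np.round(rv,1).tolist())
E
cat > tgt.py <<'E'
import numpy as np
T0=np.array([.5855,-.1135]);A=-.0205
E
python3 rel.py .588,-.0865,.12,-.025 .588,-.0865,.03,-.025
python3 - <<'E'
from h import *
t=snapshot('top')
print([(round(r['conf'],2),np.round(r['box'])) for r in spotter.trace('offcut1',t)],[(round(r['conf'],2),np.round(r['box'])) for r in spotter.trace('button1',t)])
E
```

```text
[0.024, -0.3199, -0.0127] [-0.4, 0.5, 0.5]
[0.0247, -0.3193, 0.0773] [-0.4, 0.5, 0.5]
[(0.7, array([351., 235.,  15.,  21.])), (0.63, array([418., 147.,  35.,  38.]))] [(0.79, array([305., 309.,  25.,  31.])), (0.68, array([401., 309.,  31.,  26.])), (0.66, array([ 98., 315.,  38.,  24.]))]
```

Request:
{"op": "servo_tool", "data": {"commands": [0.023,-0.321,-0.01,0,0,0.5,0.04,0.023,-0.321,-0.01,0,0,0.5,0.04,0.023,-0.321,-0.01,0,0,0.5,0.04,0.023,-0.321,-0.01,0,0,0.5,0.04,0.023,-0.321,-0.01,0,0,0.5,0.04,0.023,-0.321,-0.01,0,0,0.5,0.04,0.023,-0.321,0.04,0,0,0.5,0.04,0.023,-0.321,0.08,0,0,0.5,0.04,0.023,-0.321,0.08,0,0,0.5,0.04,0.023,-0.321,0.08,0,0,0.5,0.01]}}

```text
time: 7.4
tool_pos: [0.5894, -0.0887, 0.0299]
ee_rot: [3.141, -0.0, -0.026]
wrist_force: [0.8, 0.8, -0.1]
width: 0.0331
finger_force: 0.0
```

Request:
{"op": "servo_tool", "data": {"commands": [0,0,0,0,0,0,0.01,0,0,0,0,0,0,0.01,0,0,0,0,0,0,0.01,0,0,-0.01,0,0,0,0.01,0,0,-0.05,0,0,0,0.01,0,0,-0.09,0,0,0,0.01,0,0,-0.09,0,0,0,0.01]}}

```text
time: 8.28
tool_pos: [0.5921, -0.0882, 0.1248]
ee_rot: [3.14, -0.01, -0.025]
wrist_force: [1.6, 0.2, -1.1]
width: 0.0257
finger_force: 30.0
```

```bash
python3 rel.py .56,-.375,.12,-.025 .56,-.375,.065,-.025
```

```text
[-0.0249, 0.2875, 0.0051] [0.1, -0.5, -0.0]
[-0.0254, 0.2874, 0.0601] [0.1, -0.5, -0.0]
```

Request:
{"op": "servo_tool", "data": {"commands": [-0.025,0.287,0,0,0,0,0.01,-0.025,0.287,0,0,0,0,0.01,-0.025,0.287,0,0,0,0,0.01,-0.025,0.287,0,0,0,0,0.01,-0.025,0.287,0,0,0,0,0.01,-0.025,0.287,0.03,0,0,0,0.01,-0.025,0.287,0.06,0,0,0,0.01,-0.025,0.287,0.06,0,0,0,0.035,-0.025,0.287,0.06,0,0,0,0.035,-0.025,0.287,-0.02,0,0,0,0.05]}}

```text
time: 9.52
tool_pos: [0.5543, -0.3716, 0.1168]
ee_rot: [-3.134, 0.01, -0.025]
wrist_force: [-0.4, -0.2, -0.1]
width: 0.0421
finger_force: 0.0
```

```bash
python3 rel.py .36,-.17,.22,1.265
```

```text
[-0.2003, -0.1974, -0.0998] [-0.7, 0.2, -73.9]
```

```bash
python3 rel.py .438,-.194,.18,1.265
```

```text
[-0.1213, -0.1751, -0.0607] [-0.7, 0.2, -73.9]
```

Request:
{"op": "servo_tool", "data": {"commands": [-0.121,-0.175,-0.06,0,0,-74,0.05,-0.121,-0.175,-0.06,0,0,-74,0.05,-0.121,-0.175,-0.06,0,0,-74,0.05,-0.121,-0.175,-0.06,0,0,-74,0.05,-0.121,-0.175,-0.06,0,0,-74,0.05,-0.121,-0.175,-0.06,0,0,-74,0.05,-0.121,-0.175,-0.06,0,0,-74,0.05,-0.121,-0.175,-0.06,0,0,-74,0.05,-0.121,-0.175,-0.06,0,0,-74,0.05]}}

```text
time: 10.65
tool_pos: [0.4409, -0.1961, 0.1832]
ee_rot: [3.139, 0.001, 1.264]
wrist_force: [-0.7, -0.6, -0.5]
width: 0.0499
finger_force: 0.0
```

```bash
cat > look.py <<'E'
import sys
from h import *
# look.py: fit buttons seen in wrist; print pose + grasp rel for nearest
o=robot.get_obs();s=snapshot('wrist')
for r in spotter.trace('button1',s):
    if r['conf']<.4: continue
    F=fit('button1',r['region'],s,o,z0=float(sys.argv[1]) if len(sys.argv)>1 else 0);p=F[0][1];b=next((f for f in F if np.cos(f[1][2]-p[2])<-.5),None)
    g=np.array(p[:2])-.008*np.array([np.cos(p[2]),np.sin(p[2])])
    print(round(r['conf'],2),np.round(r['box']),F[0],'alt',b,'grip',np.round(g,4))
if len(sys.argv)>2: cv2.imwrite(f'pics/{sys.argv[2]}.png',s['img'])
print(o['tool_pos'],o['ee_rot'])
E
python3 look.py 0 w2
```

```text
0.81 [190.   0.  87.  48.] (np.float64(0.968), [0.4301, -0.0019, -0.6835]) alt (np.float64(0.888), [0.4289, -0.0018, 2.4101]) grip [0.4239 0.0032]
0.77 [299. 197.  32.  64.] (np.float64(0.899), [0.4358, -0.2007, 4.4308]) alt (np.float64(0.802), [0.4361, -0.1997, 1.3011]) grip [ 0.438 -0.193]
[ 0.44086218 -0.1961258   0.18317186] [3.13935678e+00 5.88172604e-04 1.26413066e+00]
```

View pics/w2.png

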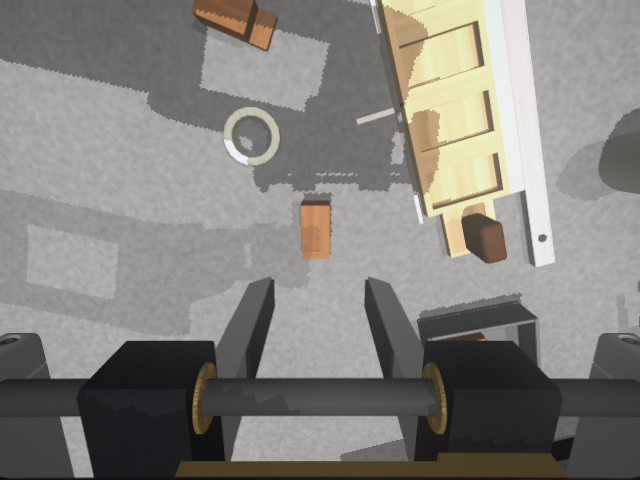

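Here the button is at (315,228) between the jaws, and its tongue is at the lower end (towards -y). The tray pockets are empty, at right.

```bash
python3 rel.py .438,-.193,.025,1.289
```

```text
[0.0022, -0.0036, 0.1575] [0.1, 0.0, -1.4]
```

Request:
{"op": "servo_tool", "data": {"commands": [0.002,-0.004,0.06,0,0,-1.5,0.05,0.002,-0.004,0.12,0,0,-1.5,0.05,0.002,-0.004,0.157,0,0,-1.5,0.05,0.002,-0.004,0.157,0,0,-1.5,0.05,0.002,-0.004,0.157,0,0,-1.5,0.01,0.002,-0.004,0.157,0,0,-1.5,0.01,0.002,-0.004,0.157,0,0,-1.5,0.01,0.002,-0.004,0.147,0,0,-1.5,0.01,0.002,-0.004,0.09,0,0,-1.5,0.01,0.002,-0.004,0.06,0,0,-1.5,0.01]}}

```text
time: 12.0
tool_pos: [0.4383, -0.1935, 0.1256]
ee_rot: [3.137, 0.001, 1.292]
wrist_force: [1.2, -0.6, -0.4]
width: 0.0276
finger_force: 29.9
```

```bash
cat > pocket.py <<'E'
import sys
import numpy as np
# world TCP xy for block centre of button in pocket y
a=-.0205
for y in (-.084,-.028,.028,.084):
    p=np.array([.5855,-.1135])+np.array([[np.cos(a),-np.sin(a)],[np.sin(a),np.cos(a)]])@[-.008,y];print(y,np.round(p,4))
E
python3 pocket.py
```

```text
-0.084 [ 0.5758 -0.1973]
-0.028 [ 0.5769 -0.1413]
0.028 [ 0.5781 -0.0853]
0.084 [ 0.5792 -0.0294]
```

```bash
python3 rel.py .577,-.1413,.12,3.121
```

```text
[0.0883, 0.119, 0.0061] [0.1, 0.3, -104.8]
```

Request:
{"op": "servo_tool", "data": {"commands": [0.088,0.119,0,0,0,-105,0.01,0.088,0.119,0,0,0,-105,0.01,0.088,0.119,0,0,0,-105,0.01,0.088,0.119,0,0,0,-105,0.01,0.088,0.119,0,0,0,-105,0.01,0.088,0.119,0,0,0,-105,0.01,0.088,0.119,0,0,0,-105,0.01,0.088,0.119,0,0,0,-105,0.01,0.088,0.119,0,0,0,-105,0.01,0.088,0.119,0,0,0,-105,0.01]}}

```text
time: 13.25
tool_pos: [0.5759, -0.141, 0.1227]
ee_rot: [-3.141, 0.0, 3.13]
wrist_force: [0.7, -0.1, -1.4]
width: 0.0273
finger_force: 29.9
```

Request:
{"op": "servo_tool", "data": {"commands": [0,0,0,0,0,0,0.01,0,0,0,0,0,0,0.01]}}

```text
time: 13.5
tool_pos: [0.5759, -0.141, 0.1223]
ee_rot: [-3.141, 0.0, 3.123]
wrist_force: [-0.3, -0.8, 0.2]
width: 0.0277
finger_force: 29.9
```

```bash
python3 rel.py .577,-.1413,.031,3.121;  python3 - <<'E'
from h import *
o=robot.get_obs();s=snapshot('wrist');im=s['img'].copy()
a=-.0205
def P(x,y,z): return [.5855+x*np.cos(a)-y*np.sin(a),-.1135+x*np.sin(a)+y*np.cos(a),z]
for y in(-.084,-.028,.028,.084):
    q=w2px(s,[P(sx*.034,y+sy*.018,.016) for sx,sy in((1,1),(1,-1),(-1,-1),(-1,1))],o).round().astype(int)
    cv2.polylines(im,[q],True,(255,0,0),1)
cv2.imwrite('pics/w3.png',im)
E
```

```text
[-0.0011, -0.0003, 0.0913] [-0.0, 0.0, 0.1]
```

View pics/w3.png

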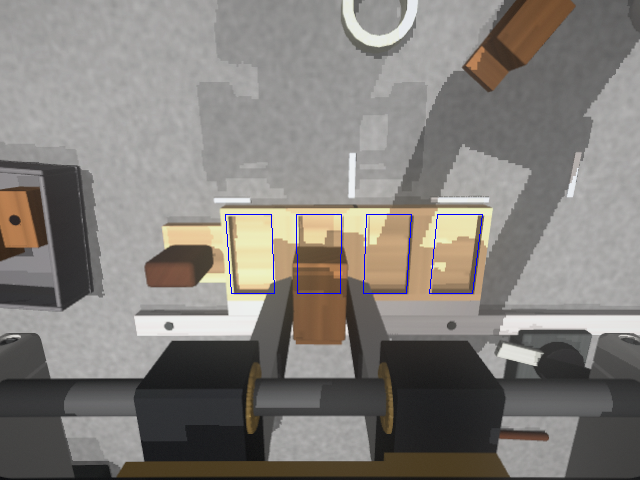

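The blue pocket outlines sit on the real pockets, with the held button over pocket 2 (320,250). An offcut lies in the box at (20,218). Now lower and release.

Request:
{"op": "servo_tool", "data": {"commands": [-0.001,0,0.05,0,0,0,0.01,-0.001,0,0.08,0,0,0,0.01,-0.001,0,0.091,0,0,0,0.01,-0.001,0,0.091,0,0,0,0.01]}}

```text
time: 14.05
tool_pos: [0.5773, -0.1411, 0.0321]
ee_rot: [-3.141, 0.001, 3.124]
wrist_force: [-0.1, 0.1, -0.4]
width: 0.0277
finger_force: 30.0
```

Request:
{"op": "servo_tool", "data": {"commands": [0,0,0,0,0,0,0.042,0,0,0,0,0,0,0.042,0,0,-0.05,0,0,0,0.042,0,0,-0.11,0,0,0,0.042,0,0,-0.14,0,0,0,0.05,0,0,-0.14,0,0,0,0.05]}}

```text
time: 14.8
tool_pos: [0.5787, -0.1416, 0.1747]
ee_rot: [-3.139, 0.007, 3.125]
wrist_force: [-0.4, 0.1, -0.7]
width: 0.05
finger_force: 0.0
```

```bash
python3 look.py 0.005; python3 rel.py .424,.003,.18,2.46
```

```text
0.87 [305. 200.  29.  63.] (np.float64(0.929), [0.5851, -0.1407, -0.0198]) alt (np.float64(0.818), [0.584, -0.141, -3.1692]) grip [ 0.5771 -0.1405]
0.8 [443.   3.  89.  94.] (np.float64(0.92), [0.4312, -0.0045, -0.6966]) alt (np.float64(0.834), [0.4228, 0.0028, 2.4001]) grip [0.4251 0.0006]
[ 0.57865235 -0.14159888  0.17470006] [-3.13916073  0.00709846  3.124968  ]
[0.1547, 0.1413, -0.0101] [-0.0, -0.1, 38.1]
```

Request:
{"op": "servo_tool", "data": {"commands": [0.155,0.141,0,0,0,38,0.05,0.155,0.141,0,0,0,38,0.05,0.155,0.141,0,0,0,38,0.05,0.155,0.141,0,0,0,38,0.05,0.155,0.141,0.02,0,0,38,0.05,0.155,0.141,0.02,0,0,38,0.05]}}

```text
time: 15.65
tool_pos: [0.4215, 0.0031, 0.1471]
ee_rot: [-3.137, -0.007, 2.462]
wrist_force: [0.3, -0.3, -0.8]
width: 0.0497
finger_force: 0.0
```

```bash
python3 look.py 0; python3 rel.py .424,.0028,.025,2.458
```

```text
0.96 [302. 212.  40.  64.] (np.float64(0.926), [0.4295, -0.0017, -0.6743]) alt (np.float64(0.813), [0.4288, -0.001, -3.8127]) grip [0.4233 0.0033]
0.93 [282. 415.  58.  44.] (np.float64(0.832), [0.5894, -0.1444, -0.0487]) alt None grip [ 0.5814 -0.144 ]
[0.42153619 0.00306682 0.14711077] [-3.13733434 -0.00658111  2.46234923]
[-0.0006, 0.0008, 0.1245] [-0.1, -0.2, 0.2]
```

Request:
{"op": "servo_tool", "data": {"commands": [-0.001,0.001,0.06,0,0,0,0.05,-0.001,0.001,0.11,0,0,0,0.05,-0.001,0.001,0.125,0,0,0,0.05,-0.001,0.001,0.125,0,0,0,0.01,-0.001,0.001,0.125,0,0,0,0.01,-0.001,0.001,0.125,0,0,0,0.01,-0.001,0.001,0.125,0,0,0,0.01,-0.001,0.001,0.11,0,0,0,0.01,-0.001,0.001,0.06,0,0,0,0.01,-0.001,0.001,0.025,0,0,0,0.01]}}

```text
time: 17.0
tool_pos: [0.4259, 0.0027, 0.1286]
ee_rot: [3.141, 0.002, 2.462]
wrist_force: [0.1, 0.3, 0.0]
width: 0.0279
finger_force: 30.0
```

```bash
python3 rel.py .578,-.0853,.12,3.121
```

```text
[-0.1736, 0.0271, 0.0089] [0.0, 0.1, -37.8]
```

Request:
{"op": "servo_tool", "data": {"commands": [-0.173,0.027,0,0,0,-38,0.01,-0.173,0.027,0,0,0,-38,0.01,-0.173,0.027,0,0,0,-38,0.01,-0.173,0.027,0,0,0,-38,0.01,-0.173,0.027,0,0,0,-38,0.01,-0.173,0.027,0,0,0,-38,0.01]}}

```text
time: 17.75
tool_pos: [0.5768, -0.0847, 0.1265]
ee_rot: [-3.142, 0.0, 3.124]
wrist_force: [-0.2, 0.7, -0.1]
width: 0.0277
finger_force: 30.0
```

```bash
python3 rel.py .578,-.0853,.032,3.121
```

```text
[-0.0012, -0.0005, 0.0945] [-0.0, 0.0, 0.2]
```

Request:
{"op": "servo_tool", "data": {"commands": [-0.001,0,0.05,0,0,0,0.01,-0.001,0,0.08,0,0,0,0.01,-0.001,0,0.095,0,0,0,0.01,-0.001,0,0.095,0,0,0,0.01,-0.001,0,0.095,0,0,0,0.042,-0.001,0,0.095,0,0,0,0.042]}}

```text
time: 18.5
tool_pos: [0.5779, -0.0849, 0.0314]
ee_rot: [-3.141, 0.0, 3.125]
wrist_force: [0.9, 0.6, -0.8]
width: 0.0412
finger_force: 0.0
```

Request:
{"op": "servo_tool", "data": {"commands": [0,0,-0.05,0,0,0,0.042,0,0,-0.11,0,0,0,0.042,0,0,-0.14,0,0,0,0.05,0,0,-0.14,0,0,0,0.05,0,0,-0.14,0,0,0,0.05]}}

```text
time: 19.12
tool_pos: [0.5771, -0.0848, 0.1687]
ee_rot: [3.141, -0.003, 3.125]
wrist_force: [-0.1, 0.3, -1.6]
width: 0.0501
finger_force: 0.0
```

```bash
python3 look.py 0.005; python3 rel.py .426,.380,.18,1.14
```

```text
0.96 [304. 205.  35.  59.] (np.float64(0.913), [0.5837, -0.084, -0.0267]) alt (np.float64(0.806), [0.5739, -0.0839, 3.1157]) grip [ 0.5757 -0.0838]
0.76 [241. 206.  36.  63.] (np.float64(0.916), [0.5852, -0.1409, -0.0555]) alt (np.float64(0.797), [0.576, -0.1406, -3.1289]) grip [ 0.5772 -0.1405]
[ 0.57706643 -0.08479696  0.16867895] [ 3.14092227 -0.00346623  3.12494885]
[0.1585, 0.4622, -0.0108] [-0.2, -0.3, 113.7]
```

Request:
{"op": "servo_tool", "data": {"commands": [0.158,0.474,-0.01,0,0,114,0.05,0.158,0.474,-0.01,0,0,114,0.05,0.158,0.474,-0.01,0,0,114,0.05,0.158,0.474,-0.01,0,0,114,0.05,0.158,0.474,-0.01,0,0,114,0.05,0.158,0.474,-0.01,0,0,114,0.05,0.158,0.474,-0.01,0,0,114,0.05,0.158,0.474,-0.01,0,0,114,0.05,0.158,0.474,-0.01,0,0,114,0.05,0.158,0.474,-0.01,0,0,114,0.05]}}

```text
time: 20.48
tool_pos: [0.4257, 0.3936, 0.1782]
ee_rot: [-3.138, 0.003, 1.369]
wrist_force: [0.7, -0.5, 0.3]
width: 0.05
finger_force: 0.0
```

Request:
{"op": "servo_tool", "data": {"commands": [0,0,0,0,0,7,0.05,0,0,0,0,0,7,0.05,0,0,0,0,0,7,0.05]}}

```text
time: 20.85
tool_pos: [0.4276, 0.3911, 0.1797]
ee_rot: [-3.14, 0.002, 1.25]
wrist_force: [0.2, -0.0, 0.1]
width: 0.0499
finger_force: 0.0
```

```bash
python3 look.py 0 w4; python3 rel.py .4263,.3943,.025,1.145
```

```text
0.69 [296. 201.  38.  60.] (np.float64(0.91), [0.4224, 0.3851, -2.0007]) alt (np.float64(0.815), [0.4225, 0.3852, 1.114]) grip [0.4257 0.3924]
[0.42764346 0.39107224 0.17968595] [-3.14036379e+00  1.85824094e-03  1.24955436e+00]
[0.0026, -0.0024, 0.1553] [-0.0, 0.1, 5.9]
```

View pics/w4.png

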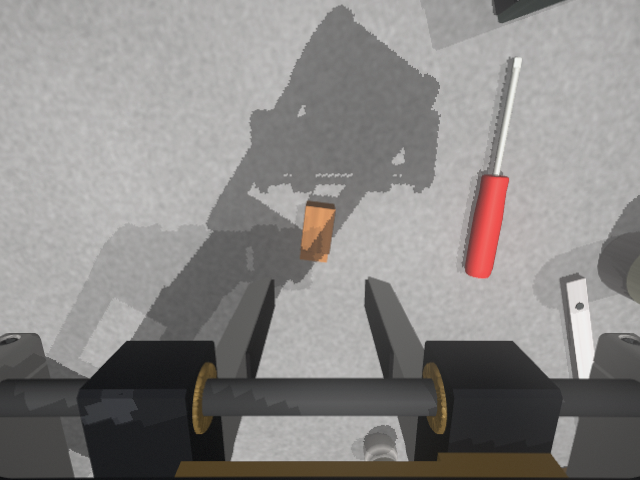

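The button is at (317,232) between the jaws, with its tongue at the lower end. The screwdriver is well clear, at right.

Request:
{"op": "servo_tool", "data": {"commands": [0.001,-0.002,0.06,0,0,6,0.05,0.001,-0.002,0.12,0,0,6,0.05,0.001,-0.002,0.155,0,0,6,0.05,0.001,-0.002,0.155,0,0,6,0.05,0.001,-0.002,0.155,0,0,6,0.01,0.001,-0.002,0.155,0,0,6,0.01,0.001,-0.002,0.155,0,0,6,0.01,0.001,-0.002,0.145,0,0,6,0.01,0.001,-0.002,0.09,0,0,6,0.01,0.001,-0.002,0.06,0,0,6,0.01]}}

```text
time: 22.2
tool_pos: [0.4273, 0.3938, 0.1247]
ee_rot: [3.139, -0.004, 1.143]
wrist_force: [-0.0, 0.3, -0.3]
width: 0.0277
finger_force: 29.9
```

```bash
python3 rel.py .579,-.0294,.13,3.121
```

```text
[-0.3222, 0.3135, -0.0059] [0.3, -0.0, -113.3]
```

Request:
{"op": "servo_tool", "data": {"commands": [-0.322,0.313,-0.01,0,0,-113.5,0.01,-0.322,0.313,-0.01,0,0,-113.5,0.01,-0.322,0.313,-0.01,0,0,-113.5,0.01,-0.322,0.313,-0.01,0,0,-113.5,0.01,-0.322,0.313,-0.01,0,0,-113.5,0.01,-0.322,0.313,-0.01,0,0,-113.5,0.01,-0.322,0.313,-0.01,0,0,-113.5,0.01,-0.322,0.313,-0.01,0,0,-113.5,0.01,-0.322,0.313,-0.01,0,0,-113.5,0.01,-0.322,0.313,-0.01,0,0,-113.5,0.01]}}

```text
time: 23.45
tool_pos: [0.5779, -0.0308, 0.1315]
ee_rot: [3.142, 0.0, 2.914]
wrist_force: [0.5, -0.6, -0.6]
width: 0.0276
finger_force: 29.9
```

```bash
python3 rel.py .579,-.0294,.12,3.121
```

```text
[-0.0007, 0.0016, 0.0115] [0.0, 0.0, -11.9]
```

Request:
{"op": "servo_tool", "data": {"commands": [-0.001,0.001,0.01,0,0,-12,0.01,-0.001,0.001,0.01,0,0,-12,0.01,-0.001,0.001,0.01,0,0,-12,0.01,-0.001,0.001,0.01,0,0,-12,0.01]}}

```text
time: 23.95
tool_pos: [0.5792, -0.029, 0.1216]
ee_rot: [-3.141, 0.001, 3.118]
wrist_force: [0.7, -0.2, -1.3]
width: 0.0275
finger_force: 29.9
```

```bash
python3 rel.py .579,-.0294,.0315,3.121
```

```text
[0.0003, -0.0004, 0.0901] [-0.0, 0.1, -0.2]
```

Request:
{"op": "servo_tool", "data": {"commands": [0,0,0.05,0,0,0,0.01,0,0,0.08,0,0,0,0.01,0,0,0.09,0,0,0,0.01,0,0,0.09,0,0,0,0.01,0,0,0.09,0,0,0,0.042,0,0,0.09,0,0,0,0.042]}}

```text
time: 24.7
tool_pos: [0.5793, -0.029, 0.0313]
ee_rot: [-3.141, 0.001, 3.119]
wrist_force: [-0.1, -0.2, -0.7]
width: 0.0411
finger_force: 0.0
```

Request:
{"op": "servo_tool", "data": {"commands": [0,0,-0.05,0,0,0,0.042,0,0,-0.11,0,0,0,0.042,0,0.05,-0.18,0,0,0,0.06,0,0.05,-0.23,0,0,0,0.06,0,0.05,-0.23,0,0,0,0.06,0,0.05,-0.23,0,0,0,0.06]}}

```text
time: 25.45
tool_pos: [0.5803, 0.021, 0.2611]
ee_rot: [-3.141, 0.001, 3.119]
wrist_force: [-0.6, 0.8, -1.2]
width: 0.0603
finger_force: 0.0
```

```bash
python3 look.py 0.005 w5; python3 - <<'E'
from h import *
t=snapshot('top');cv2.imwrite('pics/top5.png',t['img'])
for c in('button1','offcut1'):print(c,[(round(r['conf'],2),np.round(r['box'])) for r in spotter.trace(c,t)])
o=robot.get_obs();s=snapshot('wrist')
for c in('tray','clamp'):
  for r in spotter.trace(c,s)[:2]:print(c,round(r['conf'],2),np.round(r['box']), fit('tray',r['region'],s,o,yaws=[0])[:1] if c=='tray' else '')
E
```

```text
0.79 [261. 195.  32.  46.] (np.float64(0.908), [0.5897, -0.0285, -0.0666]) alt (np.float64(0.815), [0.5832, -0.0285, -3.1242]) grip [ 0.5817 -0.028 ]
0.77 [208. 199.  38.  46.] (np.float64(0.879), [0.5912, -0.0869, -0.0373]) alt (np.float64(0.788), [0.5854, -0.0876, -3.0205]) grip [ 0.5832 -0.0866]
0.65 [166. 189.  35.  50.] (np.float64(0.899), [0.5853, -0.1407, -0.0324]) alt (np.float64(0.785), [0.5801, -0.1407, 3.1989]) grip [ 0.5773 -0.1404]
[0.58026935 0.02101694 0.26106055] [-3.14129440e+00  8.79357901e-04  3.11924745e+00]
button1 [(0.84, array([379., 230.,  14.,  29.])), (0.73, array([356., 236.,  13.,  25.]))]
offcut1 [(0.68, array([512., 250.,  18.,  22.])), (0.63, array([497., 255.,  16.,  22.])), (0.21, array([354., 228.,  12.,  32.]))]
tray 0.95 [ 54. 186. 249.  78.] [(np.float64(0.7), [0.5861, -0.1115, -0.0201])]
clamp 0.6 [312. 280.  65.  41.]
```

View pics/w5.png

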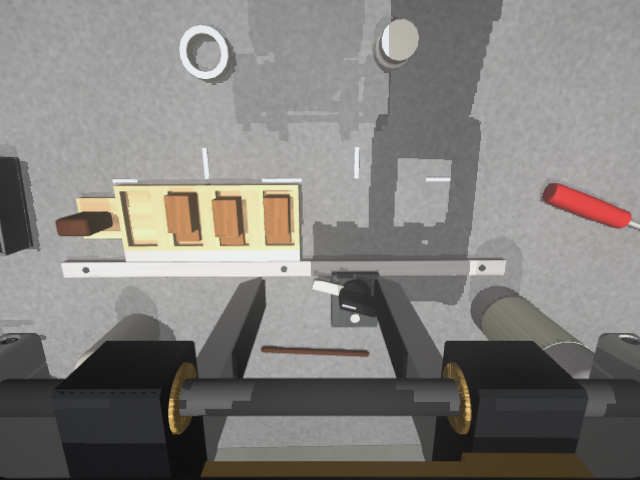

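View pics/top5.png

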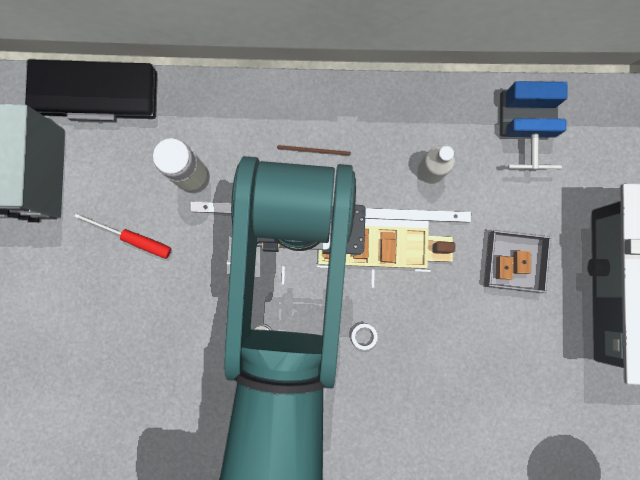

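The wrist view shows three buttons in pockets 2–4 at (183,217), (228,220) and (277,219), with their tongues towards the fence. The clamp is open at (355,298). The top view shows both offcuts in the box at (506,266) and (523,262), and no other button. Next I'll grip the tray's handle.

```bash
python3 rel.py .5827,-.2485,.13,1.55
```

```text
[-0.0094, -0.2691, 0.1297] [-0.1, -0.1, 89.9]
```

Request:
{"op": "servo_tool", "data": {"commands": [-0.009,-0.269,0,0,0,90,0.06,-0.009,-0.269,0,0,0,90,0.06,-0.009,-0.269,0,0,0,90,0.06,-0.009,-0.269,0,0,0,90,0.06,-0.009,-0.269,0,0,0,90,0.06,-0.009,-0.269,0.1,0,0,90,0.06,-0.009,-0.269,0.1,0,0,90,0.06,-0.009,-0.269,0.1,0,0,90,0.06,-0.009,-0.269,0.1,0,0,90,0.06,-0.009,-0.269,0.1,0,0,90,0.06]}}

```text
time: 27.1
tool_pos: [0.5829, -0.2482, 0.1605]
ee_rot: [-3.141, -0.0, 1.549]
wrist_force: [-0.6, 0.1, 0.4]
width: 0.0597
finger_force: 0.0
```

```bash
python3 rel.py .5827,-.2485,.04,1.55; python3 - <<'E'
from h import *
o=robot.get_obs();s=snapshot('wrist');im=s['img'].copy()
a=-.0205
def P(x,y,z): return [.5855+x*np.cos(a)-y*np.sin(a),-.1135+x*np.sin(a)+y*np.cos(a),z]
q=w2px(s,[P(sx*.01,-.135+sy*.018,.06) for sx,sy in((1,1),(1,-1),(-1,-1),(-1,1))],o).round().astype(int)
cv2.polylines(im,[q],True,(255,0,0),1)
q=w2px(s,[P(sx*.034,-.084+sy*.018,.016) for sx,sy in((1,1),(1,-1),(-1,-1),(-1,1))],o).round().astype(int)
cv2.polylines(im,[q],True,(255,0,0),1)
cv2.imwrite('pics/w6.png',im)
E
```

```text
[-0.0003, -0.0001, 0.1205] [-0.0, -0.0, -0.1]
```

View pics/w6.png

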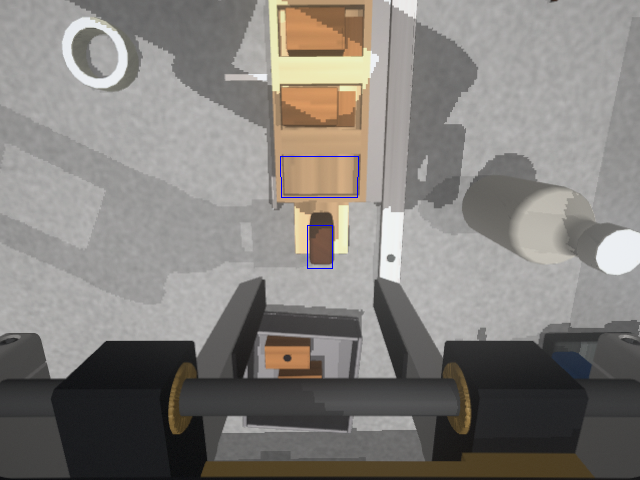

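The outlines fit the pocket (320,177) and the handle top (320,247). The jaws straddle the handle, so I can descend and grip.

Request:
{"op": "servo_tool", "data": {"commands": [0,0,0.06,0,0,0,0.06,0,0,0.1,0,0,0,0.06,0,0,0.12,0,0,0,0.06,0,0,0.12,0,0,0,0.06,0,0,0.12,0,0,0,0.01,0,0,0.12,0,0,0,0.01,0,0,0.12,0,0,0,0.01,0,0,0.12,0,0,0,0.01,0,0,0.12,0,0,0,0.01]}}

```text
time: 28.28
tool_pos: [0.5837, -0.2483, 0.0416]
ee_rot: [3.14, 0.001, 1.548]
wrist_force: [1.5, 0.3, 1.1]
width: 0.0201
finger_force: 30.0
```

```bash
python3 - <<'E'
from h import *
o=robot.get_obs();p=o['tool_pos'];print(p,o['ee_rot'],o['width'],o['wrist_force'])
E
python3 rel.py .5877,-.0685,.04,1.55
```

```text
[ 0.58365789 -0.24830621  0.04162025] [3.13997292e+00 6.59369281e-04 1.54849626e+00] 0.020139436935419936 [1.50801747 0.3020641  1.09167472]
[0.1799, 0.0, 0.0015] [0.1, 0.0, -0.1]
```

Request:
{"op": "servo_tool", "data": {"commands": [0.005,0.001,0,0,0,0,0.01,0.015,0.001,0,0,0,0,0.01,0.028,0.001,0,0,0,0,0.01,0.041,0.001,0,0,0,0,0.01,0.054,0.001,0,0,0,0,0.01,0.067,0.001,0,0,0,0,0.01,0.08,0.001,0,0,0,0,0.01,0.09,0.001,0,0,0,0,0.01,0.097,0.001,0,0,0,0,0.01,0.1,0.001,0,0,0,0,0.01]}}

```text
time: 29.52
tool_pos: [0.5865, -0.1491, 0.0416]
ee_rot: [3.141, 0.003, 1.548]
wrist_force: [-0.3, -6.0, 2.1]
width: 0.0197
finger_force: 30.0
```

Request:
{"op": "servo_tool", "data": {"commands": [0.005,0,0,0,0,0,0.01,0.013,0,0,0,0,0,0.01,0.024,0,0,0,0,0,0.01,0.035,0,0,0,0,0,0.01,0.046,0,0,0,0,0,0.01,0.057,0,0,0,0,0,0.01,0.068,0,0,0,0,0,0.01,0.076,0,0,0,0,0,0.01,0.08,0,0,0,0,0,0.01,0.08,0,0,0,0,0,0.01]}}

```text
time: 30.78
tool_pos: [0.5882, -0.0687, 0.0416]
ee_rot: [3.141, 0.001, 1.548]
wrist_force: [0.2, -4.4, 4.2]
width: 0.02
finger_force: 30.0
```

```bash
python3 - <<'E'
from h import *
o=robot.get_obs();s=snapshot('wrist');cv2.imwrite('pics/w7.png',s['img']);t=snapshot('scene');cv2.imwrite('pics/sc7.png',cv2.resize(t['img'][170:340,150:450],None,fx=2.6,fy=2.6,interpolation=cv2.INTER_CUBIC))
for z,n,s,o in((0,'w',s,o),):
    for r in spotter.trace('button1',s):
        if r['conf']>.4: print(r['conf'],fit('button1',r['region'],s,o,z0=.005,yaws=[0,3.14])[0])
E
```

```text
0.84 (np.float64(0.962), [0.5899, 0.0385, -0.0116])
```

View pics/w7.png

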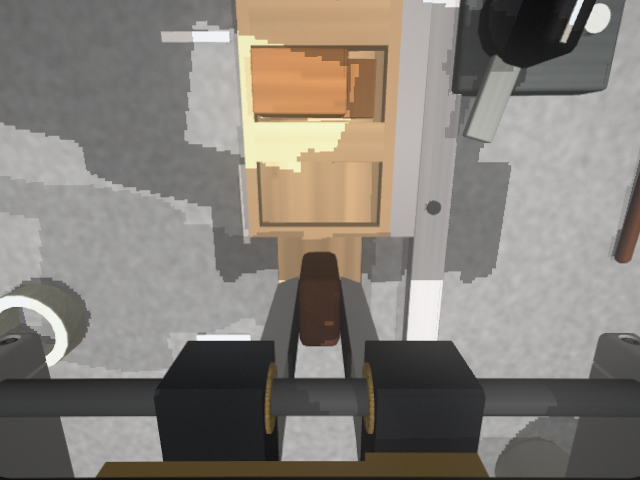

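View pics/sc7.png

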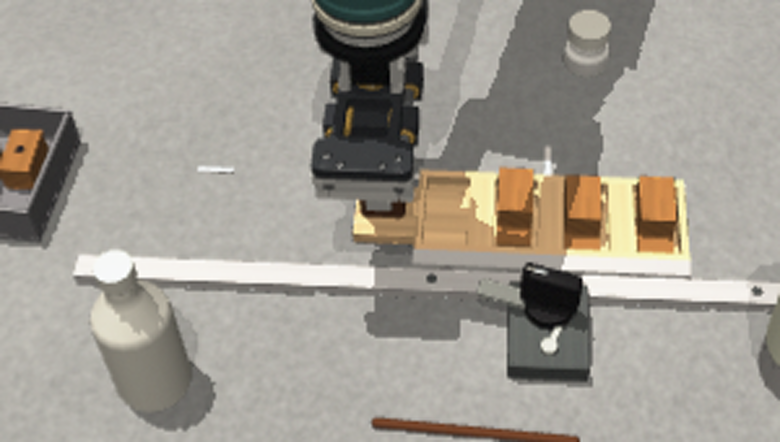

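Wrist view: the clamp-end centre mark is at (195,37), the tray's near end at row 236, and the button sits properly in its pocket. Scene crop: tray beside the clamp with its lip at the fence, buttons still in. I'll check the mark against the tray's middle numerically.

```bash
python3 - <<'E'
from h import *
o=robot.get_obs();s=snapshot('wrist')
g=cv2.cvtColor(s['img'],cv2.COLOR_BGR2GRAY)
p=px2w(s,[[165,36.5],[228,36.5],[196,36.5]],0,o);print('mark',p[:,:2])
e=px2w(s,[[260,236.5],[380,236.5]],.016,o);print('tray end',e[:,:2])
f=np.array([.0223,.9998])
print('mark along',p[2,:2]@f,'tray mid along',e.mean(0)[:2]@f+.108,'from post',np.array(o['tool_pos'][:2])@f+.135)
m=(g[20:60,150:240]>190);ys,xs=np.nonzero(m);print(xs.min()+150,xs.max()+150,ys.min()+20,ys.max()+20)
# fit tray end in load-frame sanity + other corner marks, clamp axis from top
t=snapshot('top');r=spotter.trace('clamp',t);w=spotter.trace('clamp',s)
print([(x['conf'],x['box']) for x in r[:2]],[(x['conf'],x['box']) for x in w[:2]])
q=w2px(t,[[.59,.066,0]]);print(q)
E
```

```text
mark [[0.50952194 0.0673512 ]
 [0.54289894 0.06666113]
 [0.52593495 0.0670183 ]]
tray end [[ 0.55493303 -0.0393442 ]
 [ 0.62362146 -0.04096176]]
mark along 0.07873324906926028 tray mid along 0.08099593515884462 from post 0.07944775893245463
161 239 31 59
[(0.94, [276.0, 186.0, 39.7, 21.4])] [(0.67, [459.0, 0.0, 136.8, 142.3]), (0.65, [250.9, 46.2, 124.6, 73.0])]
[[283.26063071 243.80349767]]
```

The mark and the tray's middle agree to within about 2 mm. Release and go over the clamp knob.

Request:
{"op": "servo_tool", "data": {"commands": [0,0,0,0,0,0,0.06,0,0,0,0,0,0,0.06,0,0,0,0,0,0,0.06,0,0,-0.05,0,0,0,0.06,0,0,-0.1,0,0,0,0.06,0.06,0.06,-0.16,0,0,0,0.06,0.12,0.09,-0.18,0,0,16,0.05,0.12,0.09,-0.18,0,0,16,0.05,0.12,0.09,-0.18,0,0,16,0.05,0.12,0.09,-0.18,0,0,16,0.05]}}

```text
time: 32.38
tool_pos: [0.6802, 0.0495, 0.2198]
ee_rot: [-3.14, 0.001, 1.27]
wrist_force: [-0.4, -0.3, 0.9]
width: 0.0505
finger_force: 0.0
```

```bash
python3 - <<'E'
from h import *
o=robot.get_obs();s=snapshot('wrist');cv2.imwrite('pics/w8.png',s['img']);print(o['tool_pos'],o['ee_rot'])
print('pred', w2px(s,[[.69,.066,.066]],o))
g=cv2.cvtColor(s['img'],cv2.COLOR_BGR2GRAY)
for r in spotter.trace('clamp',s)[:2]:
    print(r['conf'],r['box'])
E
```

```text
[0.68017137 0.04954407 0.21979947] [-3.13972206e+00  1.03420323e-03  1.26989744e+00]
pred [[324.65286692 210.47123756]]
0.87 [300.4, 188.1, 39.9, 69.0]
0.6 [162.8, 109.6, 152.1, 259.5]
```

View pics/w8.png

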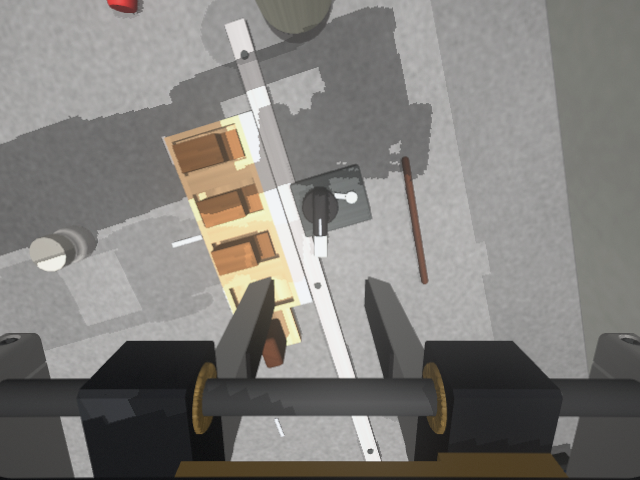

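The knob's disc is at (320,204), with its bar pointing down the picture along the tool's x axis to (321,234). The tray stands aligned at left and all three buttons are in it.

```bash
python3 - <<'E'
from h import *
o=robot.get_obs();s=snapshot('wrist')
print(px2w(s,[[320,204]],.031,o))
im=s['img'].copy()
for c in [(.0,.0)]:
    p=px2w(s,[[320,204]],.031,o)[0];th=np.linspace(0,6.28,40)
    cv2.polylines(im,[np.round(w2px(s,np.c_[p[0]+.019*np.cos(th),p[1]+.019*np.sin(th),0*th+.032],o)).astype(int)],True,(0,0,255),1)
    a=-1.863;d=np.array([np.cos(a),np.sin(a)]);n=np.array([-d[1],d[0]])
    cv2.polylines(im,[np.round(w2px(s,[[*(p[:2]+d*u*.022+n*v*.007),.066] for u,v in((1,1),(1,-1),(-1,-1),(-1,1))],o)).astype(int)],True,(0,255,255),1)
cv2.imwrite('pics/w9.png',cv2.convertScaleAbs(cv2.resize(im[150:280,260:400],None,fx=4,fy=4,interpolation=cv2.INTER_NEAREST),alpha=1.6,beta=20))
E
```

```text
[[0.68542037 0.06633916 0.031     ]]
```

View pics/w9.png

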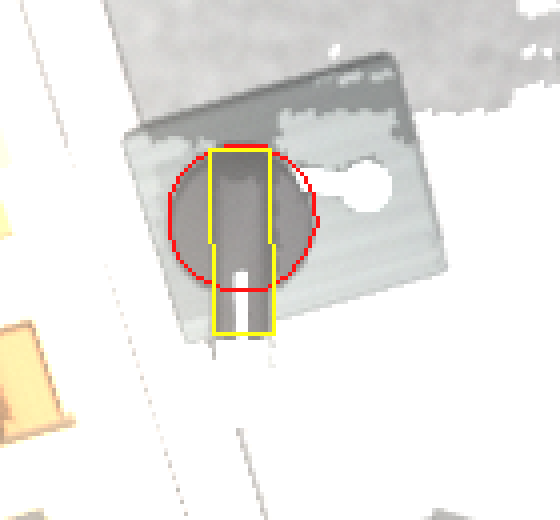

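The circle and bar outlines fit the knob, so its axis is at about (0.685, 0.066).

```bash
python3 rel.py .685,.066,.1,1.275 .685,.066,.046,1.275
```

```text
[0.0183, -0.0001, 0.1199] [-0.1, 0.0, -0.4]
[0.0183, 0.0, 0.1739] [-0.1, 0.0, -0.4]
```

Request:
{"op": "servo_tool", "data": {"commands": [0.018,0,0.04,0,0,0,0.05,0.018,0,0.09,0,0,0,0.05,0.018,0,0.14,0,0,0,0.05,0.018,0,0.174,0,0,0,0.05,0.018,0,0.174,0,0,0,0.05,0.018,0,0.174,0,0,0,0.05,0.018,0,0.174,0,0,0,0.005,0.018,0,0.174,0,0,0,0.005,0.018,0,0.174,0,0,0,0.005,0.018,0,0.174,0,0,0,0.005]}}

```text
time: 33.78
tool_pos: [0.6857, 0.0672, 0.0473]
ee_rot: [-3.141, 0.0, 1.269]
wrist_force: [-2.7, -0.6, 5.6]
width: 0.0137
finger_force: 30.1
```

Request:
{"op": "servo_tool", "data": {"commands": [0,0,0,0,0,0,0.005,0,0,0,0,0,8,0.005,0,0,0,0,0,16,0.005,0,0,0,0,0,24,0.005,0,0,0,0,0,32,0.005,0,0,0,0,0,40,0.005]}}

```text
time: 34.52
tool_pos: [0.6876, 0.0657, 0.0474]
ee_rot: [3.138, -0.002, 0.566]
wrist_force: [3.7, -3.2, -0.2]
width: 0.0137
finger_force: 30.0
```

Request:
{"op": "servo_tool", "data": {"commands": [0,0,0,0,0,8,0.005,0,0,0,0,0,16,0.005,0,0,0,0,0,24,0.005,0,0,0,0,0,30,0.005,0,0,0,0,0,33,0.005,0,0,0,0,0,33,0.005,0,0,0,0,0,33,0.005]}}

```text
time: 35.4
tool_pos: [0.6881, 0.0638, 0.0473]
ee_rot: [3.137, -0.005, -0.007]
wrist_force: [4.5, -6.2, -0.3]
width: 0.0137
finger_force: 30.0
```

Request:
{"op": "servo_tool", "data": {"commands": [0,0,0,0,0,0,0.04,0,0,0,0,0,0,0.04,0,0,0,0,0,0,0.04,0,0,-0.05,0,0,0,0.04,0,0,-0.1,0,0,0,0.04,0,0,-0.16,0,0,0,0.05,-0.1,0,-0.2,0,0,0,0.05,-0.1,0,-0.2,0,0,0,0.05,-0.1,0,-0.2,0,0,0,0.05]}}

```text
time: 36.52
tool_pos: [0.585, 0.068, 0.2504]
ee_rot: [-3.141, -0.005, -0.004]
wrist_force: [0.9, -0.6, 0.8]
width: 0.0502
finger_force: 0.0
```

```bash
python3 look.py 0.005 w10;python3 - <<'E'
from h import *
t=snapshot('top');print([(round(r['conf'],2),np.round(r['box'])) for r in spotter.trace('offcut1',t)])
E
```

```text
0.95 [284. 180.  28.  55.] (np.float64(0.897), [0.5929, 0.0917, 3.0688]) alt (np.float64(0.885), [0.5948, 0.0916, -0.0253]) grip [0.6009 0.0911]
0.9 [227. 180.  37.  53.] (np.float64(0.933), [0.5948, 0.15, -0.0408]) alt (np.float64(0.858), [0.5909, 0.1503, 3.0671]) grip [0.5868 0.1503]
0.73 [333. 183.  27.  58.] (np.float64(0.935), [0.5893, 0.0382, -0.0038]) alt (np.float64(0.911), [0.5874, 0.0382, -3.1219]) grip [0.5813 0.0382]
[0.58500636 0.06802861 0.25041037] [-3.14135027 -0.00532462 -0.0040794 ]
[(0.82, array([514., 252.,  16.,  20.])), (0.67, array([155., 138.,  42.,  53.])), (0.62, array([495., 254.,  16.,  23.]))]
```

View pics/w10.png

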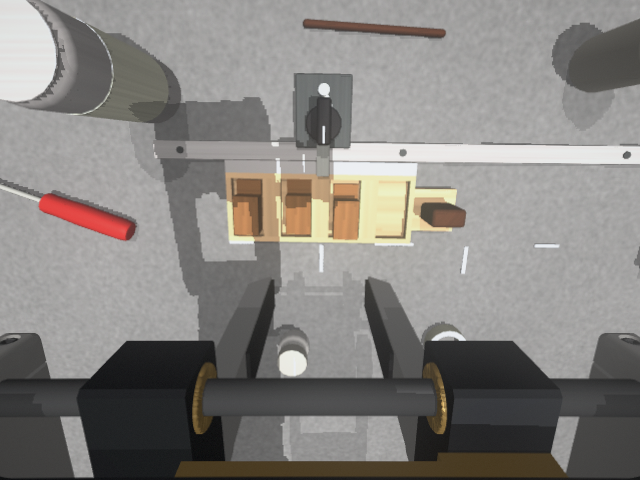

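The knob bar points straight at the tray and the arm is over the lip at (322,160). The tray's middle (320) lines up with the mark (321,258), and all three buttons are in place with their tongues towards the fence. Handing in.

```bash
python3 -c "
from bench import close_job;print(close_job())"
```

```text
the job is handed in; nothing more can be done
None
```

The job is handed in, but no verdict came back: by the last pictures, both offcuts are in the scrap box, all three buttons lie in pockets with tongues to the fence, and the tray is at the clamp marks (within about 2 mm) with the clamp closed.

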